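# Load the check filter and hold the photometer's changer rod at the first mark

## Task

Check the photometer: take the large check filter out of its wooden block and stand it fully home, upright, in the empty middle place of the photometer's cell changer, setting it down rather than dropping it. Then pull the changer rod out by its knob to the first mark past the rest line and keep it there for the reading: the rod springs back when let go, so finish with the gripper still holding the knob at the mark. Leave the empty frame in the front place, and do not disturb the small filter or the tube rack.

Things in the scene. Friction and masses are not known exactly. Their poses are not given: they have to be found in the camera images.
- check_filter: large check filter: upright aluminium frame, 16 (its x) by 32 (its y) by 70 mm high (z up), about 60 g; dark glass in the lower 36 mm of the two 16 mm wide faces, the upper 34 mm a solid head to grip, best across the 32 mm. Origin: centre of its underside. A half turn makes no difference. Starts standing in the block's end slot, 20 mm deep, foot 10 mm and top 80 mm above the table
- filter_block: wooden storage block that does not move, 150 (x) by 70 (y) by 30 mm high, with three slots 20 mm deep along its x: at x = -48 mm the check filter, at x = 0 an empty slot of the same size, at x = +48 mm the small filter. Origin: centre of its underside. It may stand to the left or the right of the photometer
- small_filter: a bystander: a smaller aluminium filter, 12.5 by 12.5 by 50 mm high, in the other end slot of the block; leave it alone. Origin: centre of its underside
- photometer: white bench photometer, fixed, 350 mm deep (x, pointing away from the robot), 330 mm wide (y); front face at its x = -175 mm. Front deck 95 mm high; beyond its x = +30 mm the housing is 135 mm high, with the slid-back cover on top up to 151 mm. In the deck an open dark well, 120 mm wide, from x = -150 to +30 mm, in which the cell changer rides. Origin: centre of its underside
- middle_place (a point): centre of the floor of the changer's middle place, 62 mm above the table; axes as the photometer's. The changer is a grey metal block with three pockets in a row along x, 34 mm apart, each 20 (x) by 36 (y) mm, 20 mm deep, bevelled 3 mm. The check filter goes in with its 32 mm side along y and then stands 37 mm above the deck. The places move with the rod
- front_place (a point): centre of the floor of the changer's front place, 34 mm nearer the robot than the middle one
- blank_frame: a bystander: an empty aluminium frame, same outside size as the check filter but without glass, standing in the front place; leave it there. It moves along with the changer. Origin: centre of its underside
- cell_changer (a joint): pull of the changer rod, m: 0 at rest, growing as the rod is drawn out of the front, along the photometer's -x; stop at 0.072. Marks: 0 (rest line), 0.034 (first mark: the middle place is in the light beam), 0.068 (second mark). A spring pulls back with 4 N at rest, 6.6 N at the first mark, 9 N at the second; friction 0.6 N
- rod_knob: black knob on the rod's outer end, axis along x, 72 mm above the table; axes as the photometer's. Origin: on the axis, mid-grip; at rest 45 mm before the front face. The grip is 16 mm in diameter and 43 mm long, between a collar (30 mm disc, at x = +25 mm, which stands over the set line of the index plate) and an end flange (30 mm disc, at x = -24 mm). Pinch it from above across y
- tube_rack: a bystander: white rack with 28 glass tubes, 145 by 88 mm, 92 mm high, on the other side of the photometer from the block; leave it alone. Origin: centre of its underside
- first_mark (a point): middle of the first mark: the second of three dark cross lines, 34 mm apart, on the index plate under the rod (the one nearest the front face is the rest line). The plate is 60 mm wide, sticks 125 mm out of the front face, top 38 mm above the table. The rod is at the mark when the knob's collar stands right above this line
Things that resemble listed ones, but are neither listed nor needed, are in the scene too. What is shaped like the check_filter but blue is not meant.

How it is judged:
By the outcome, as a careful person would: the job done as asked, in the order asked, and still so for the second after the job is handed in, while the arm keeps its last pose, push and grip.
It also fails if it takes over 64 s, if anything falls off the work surface, if the arm or the gripper's body presses on something with over 40 N, if the wrist force passes 120 N, or if a joint passes its speed limit or range.

## Robot

A 6-joint arm with a two-finger parallel gripper is mounted at the origin on the work surface. World frame = base frame: x ahead of the robot, y to its left, z up, the work surface at z = 0. Lengths are in m, angles in rad, forces in N, time in s.
With the tool pointing down it reaches from about 0.35 to 1 m from the base axis. Payload 7.1 kg.
Tool frame: the origin (TCP) lies between the finger pads; the fingertips stand 22 mm ahead of it and the grasp point (between the pads) lies 3 mm ahead of it; z points along the fingers, y is the line along which they close (so a half turn about z gives the same grasp; the last joint's range is limited). The gripper opens to 85 mm and grips with 20 to 120 N. Pads are 22 mm wide; open, the fingers measure 114 mm over their backs; the gripper's body (76 mm by 85 mm) begins 54 mm behind the grasp point. The pads swing forward as they close: fully open they stand 13 mm farther back than shut.
Start: joints at [1.257, 0.423, 1.63, -0, 1.089, -0.019], TCP at [0.182, 0.598, 0.253] pointing down, gripper open.
Joint ranges: [-3, 3], [-0.9, 2.11], [0.09, 2.58], [-1.31, 4.45], [0.11, 2.69], [-2.54, 2.54]. Speed limits (rad/s): [2.39, 2.39, 3.01, 3.14, 3.14, 3.14].

## Interface

Orientations are given as a rotation vector (axis times angle).
In Python, from rig import manip gives the robot as it stands. The module is installed in compiled form; this text tells all that it offers. Calls block until the motion is done:
- manip.move_to(position, orientation): joint-space move of the TCP to a pose.
- manip.servo_line(position, orientation=None, rate=0.15): straight line of the TCP; orientation=None keeps the orientation; rate is the mean speed in m/s.
- manip.set_joints(angles): joint-space move.
- manip.command_gripper(opening, f_grip=None): finger opening in m; f_grip is the grip in N (None keeps the last); returns when the fingers have stopped.
- manip.hold(seconds).
- manip.solve_ik(position, orientation): joint angles nearest the present ones, or None.
- manip.camera(name): name is "scene" or "side" or "wrist"; returns a dict with "image" (400x640x3 uint8, red, green, blue), "fx", "fy", "cx", "cy" (pixels), "k1" (the pictures are not rectified: a ray, as slopes to the right and down, at radius r is drawn at 1 + k1 r^2 times it, then the intrinsics apply), "cam_to_world" (4x4, takes a point from camera to world coordinates); the wrist camera has in their place "mount" (4x4, takes a point from camera to tool coordinates, whose origin is the TCP and whose axes are the flange's). Camera axes: x right, y down, z forward; pixel columns grow to the right and rows downward; lengths in m; the calibration is good to about 2 mm. A picture is of the moment at which its call begins: read the wrist's pose just before it. There is no depth.
A pose or a line that the arm cannot do raises manip.IKError and nothing moves.
- manip.sign_off(): hands the job in; it is judged then, once.
Readings, each from a call of its own:
- manip.get_time(): time.
- manip.get_joint_positions(): joint angles.
- manip.get_joint_vel(): joint speeds.
- manip.get_tau(): joint torques, N m.
- manip.get_position(): TCP position.
- manip.get_ee_rot(): TCP orientation.
- manip.get_contact_force(): force on the tool from outside, world axes, zero at the start.
- manip.get_torque(): the same for the moment, N m.
- manip.get_width(): finger opening in m.
- manip.get_grip_force(): force on a finger pad.
Only numpy, scipy, OpenCV 4.12 (cv2) and the standard library are available. Lean on these libraries where they do the work, as an engineer would, in place of code of your own. Each camera call takes 0.05 s, during which the arm holds its last target. There are 200 camera calls.

## Working session

There is one attempt and no reset: what is moved stays moved. The work goes in short steps, each a Python script; the robot and the scene stay as the last script left them, time stands still between calls to the robot, and variables do not carry over. Pictures are saved under pics/ and viewed, at most 10 in all, crops included, and the job is handed in when it is done.

```bash
mkdir -p pics && python3 - <<'E'
from rig import manip
import cv2,numpy as np
ims=[]
for n in("scene","side"):
    c=manip.camera(n); ims.append(c["image"]); print(n,c["fx"],c["cx"],c["cy"],c["k1"]);print(np.round(c["cam_to_world"],3).tolist())
    cv2.imwrite(f"pics/{n}0.png",cv2.resize(c["image"][...,::-1],(800,500)))
c=manip.camera("wrist"); print(c["fx"],c["k1"],np.round(c["mount"],3).tolist()); print(manip.get_time(),manip.get_position(),manip.get_ee_rot())
E
```

```text
scene 509.68777126306384 327.91269261627946 186.18098969462295 0.015812312340489555
[[0.666, 0.437, -0.604, 1.263], [0.746, -0.378, 0.549, -0.639], [0.012, -0.816, -0.577, 0.768], [0.0, 0.0, 0.0, 1.0]]
side 519.0052796174634 324.46490742366507 207.54940415395896 -0.1618168296793764
[[0.893, -0.239, 0.382, 0.122], [-0.451, -0.463, 0.763, -0.88], [-0.006, -0.853, -0.521, 0.696], [0.0, 0.0, 0.0, 1.0]]
353.0604276607702 -0.05259332954338351 [[-0.0, -0.944, -0.33, 0.084], [1.0, 0.0, -0.001, -0.001], [0.001, -0.33, 0.944, -0.12], [0.0, 0.0, 0.0, 1.0]]
0.15 [0.18145347 0.59765754 0.25271249] [-4.61377473e-01 -3.10735390e+00  1.84124495e-03]
```

View pics/scene0.png

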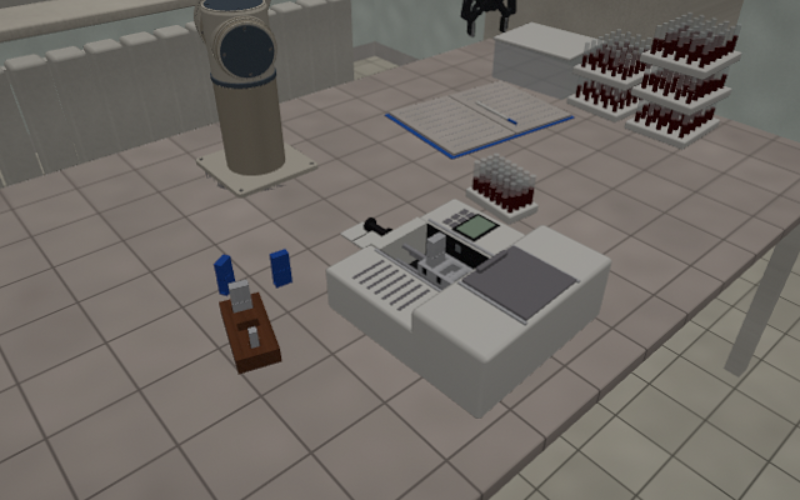

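View pics/side0.png

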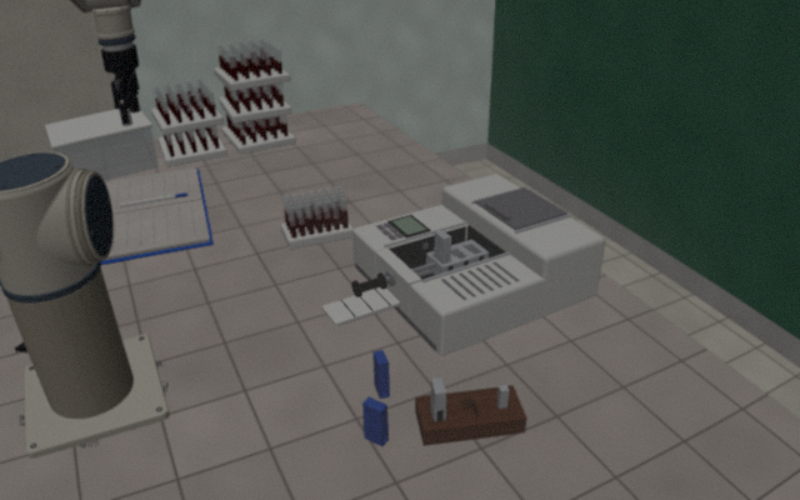

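Scene picture: check filter head in the block at about (240,285), small filter at (254,335), blue decoys at (224,275) and (281,268), knob at (375,227), blank frame at (436,245). In the side picture the filter top is at (438,383), the small filter at (503,393), the knob at (370,285) and the blank frame at (442,237).

```bash
cat > h.py <<'E'
from rig import manip
import cv2,numpy as np
from scipy.spatial.transform import Rotation as R
def shot(name,save=None):
    if name=="wrist":
        p=manip.get_position();r=manip.get_ee_rot();c=manip.camera(name)
        T=np.eye(4);T[:3,:3]=R.from_rotvec(r).as_matrix();T[:3,3]=p;c["cam_to_world"]=T@c["mount"]
    else:c=manip.camera(name)
    if save:
        cv2.imwrite(save,c["image"][...,::-1]);np.save(save[:-4]+".npy",{k:v for k,v in c.items()},allow_pickle=True)
    return c
def load(s):return np.load(s,allow_pickle=True).item()
def rays(c,uv):
    K=np.array([[c["fx"],0,c["cx"]],[0,c["fy"],c["cy"]],[0,0,1]])
    n=cv2.undistortPoints(np.array(uv,float).reshape(-1,1,2),K,np.array([c["k1"],0,0,0.])).reshape(-1,2)
    T=np.array(c["cam_to_world"]);return T[:3,3],np.c_[n,np.ones(len(n))]@T[:3,:3].T
def plane(c,uv,z):
    o,d=rays(c,uv);return o+d*((z-o[2])/d[:,2])[:,None]
def proj(c,P):
    T=np.linalg.inv(c["cam_to_world"]);p=np.atleast_2d(P)@T[:3,:3].T+T[:3,3];n=p[:,:2]/p[:,2:];n=n*(1+c["k1"]*(n**2).sum(1,keepdims=True))
    return n*[c["fx"],c["fy"]]+[c["cx"],c["cy"]]
def tri(views):
    A=np.zeros((3,3));b=np.zeros(3);L=[]
    for c,uv in views:
        o,d=rays(c,[uv]);d=d[0]/np.linalg.norm(d[0]);M=np.eye(3)-np.outer(d,d);A+=M;b+=M@o;L.append((o,M))
    x=np.linalg.solve(A,b);return x,[round(1000*np.linalg.norm(M@(x-o)),1) for o,M in L]
def down(yaw): # tool z down, tool y at angle yaw+90deg, tool x at yaw
    c,s=np.cos(yaw),np.sin(yaw)
    return R.from_matrix(np.array([[c,s,0],[s,-c,0],[0,0,-1]])).as_rotvec()
E
python3 - <<'E'
from h import *
a=shot("scene");b=shot("side")
for n,u,v in(("filt",(240,285),(438,383)),("small",(254,328),(503,387)),("knob",(375,227),(370,285)),("blank",(436,237),(442,234)),):
    print(n,tri([(a,np.array(u)*.8),(b,np.array(v)*.8)]))
print(R.from_rotvec(manip.get_ee_rot()).as_matrix().round(2))
# photometer front-top edge in side: corners (355,231),(441,312)-> z .095
print(plane(b,np.array([[355,231],[441,318]])*.8,.095))
print(plane(a,np.array([[329,270],[455,203]])*.8,.095))
E
```

```text
filt (array([ 0.46527046, -0.29530145,  0.07707956]), [np.float64(2.5), np.float64(2.5)])
small (array([ 0.55440012, -0.3252168 ,  0.05859656]), [np.float64(0.0), np.float64(0.0)])
knob (array([ 0.4829982 , -0.02001686,  0.07641376]), [np.float64(0.7), np.float64(0.7)])
blank (array([ 0.63321913, -0.00518383,  0.12947123]), [np.float64(0.9), np.float64(0.9)])
[[-0.96  0.29 -0.  ]
 [ 0.29  0.96 -0.  ]
 [ 0.   -0.   -1.  ]]
[[ 0.5226475   0.13676999  0.095     ]
 [ 0.53205836 -0.18157674  0.095     ]]
[[ 0.55113228 -0.17469051  0.095     ]
 [ 0.54175838  0.13495631  0.095     ]]
```

```bash
python3 - <<'E'
from h import *
y=-np.deg2rad(18.5);ax=np.array([np.cos(y),np.sin(y),0]);ay=np.array([-ax[1],ax[0],0])
f=np.array([.468,-.296,0])
for i,(p,yaw) in enumerate([((.62,.05,.30),.0),((.62,-.07,.30),.0),(f-.02*ax+.05*ay+[0,0,.24],y),(f-.02*ax-.05*ay+[0,0,.24],y)]):
    print(manip.get_time(),np.round(manip.solve_ik(p,down(yaw)),2))
    manip.move_to(p,down(yaw));manip.hold(.2);shot("wrist",f"pics/w{i}.png")
print(manip.get_time())
ims=[cv2.imread(f"pics/w{i}.png") for i in range(4)]
cv2.imwrite("pics/m.png",cv2.resize(np.vstack([np.hstack(ims[:2]),np.hstack(ims[2:])]),(800,500),interpolation=cv2.INTER_AREA))
E
```

```text
0.25 [ 0.06  0.37  1.59 -0.    1.18  1.63]
2.9917 [-0.13  0.37  1.59 -0.    1.18  1.44]
3.7917 [-0.5   0.29  1.86 -0.    0.99  1.39]
4.9917 [-0.68  0.33  1.81 -0.    1.    1.21]
5.725
```

View pics/m.png

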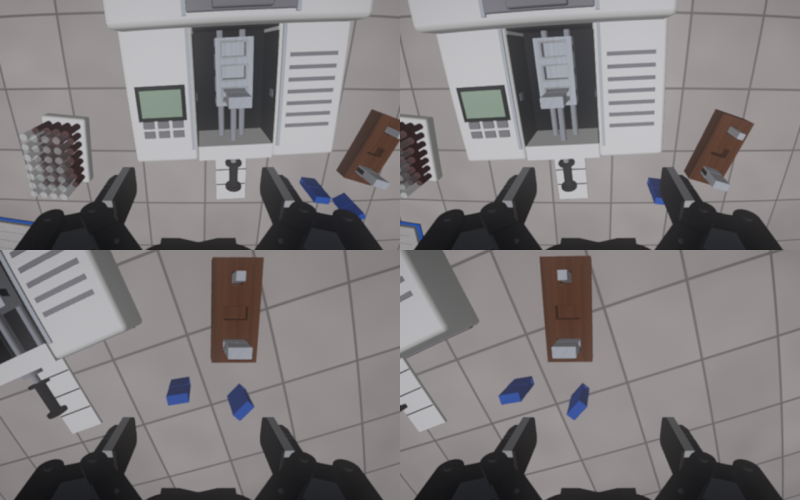

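The wrist views show the changer, with the blank frame in the front place at about (238,97) in the top-left tile and the knob at (232,175). In the lower tiles the filter head is at (238,350) and (566,350), with the two blue decoys just nearer the robot. I'll enlarge these regions to pick corners.

```bash
python3 - <<'E'
import cv2,numpy as np
w=[cv2.imread(f"pics/w{i}.png") for i in range(4)]
def c(i,x,y,W,H,s):return cv2.resize(w[i][y:y+H,x:x+W],None,fx=s,fy=s,interpolation=cv2.INTER_CUBIC)
a=np.hstack([c(0,320,50,100,150,4),c(1,200,50,100,150,4)])
cv2.imwrite("pics/z1.png",a)
b=np.hstack([c(2,340,130,80,60,5),c(3,230,130,80,60,5)])
d=np.hstack([c(0,330,240,80,60,5),c(1,230,240,80,60,5)])
cv2.imwrite("pics/z2.png",np.vstack([b,d]))
E
```

```text
(no output)
```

View pics/z1.png

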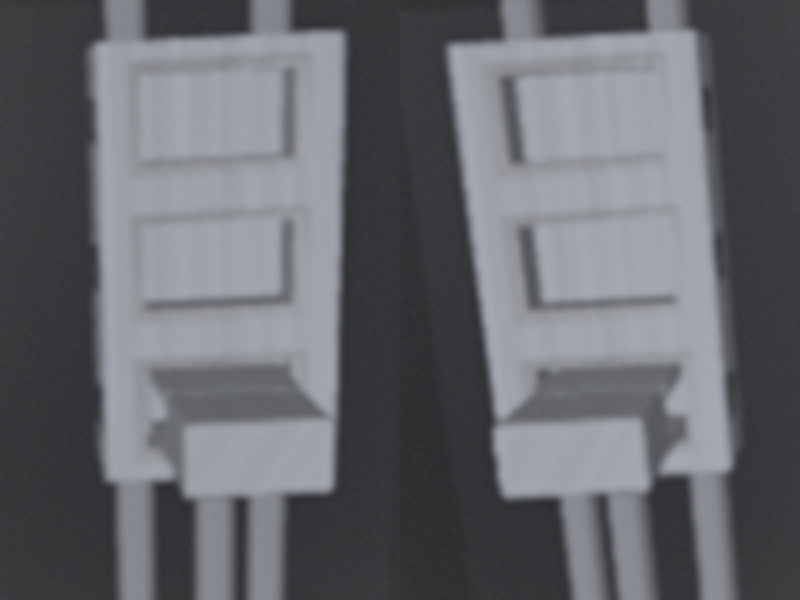

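View pics/z2.png

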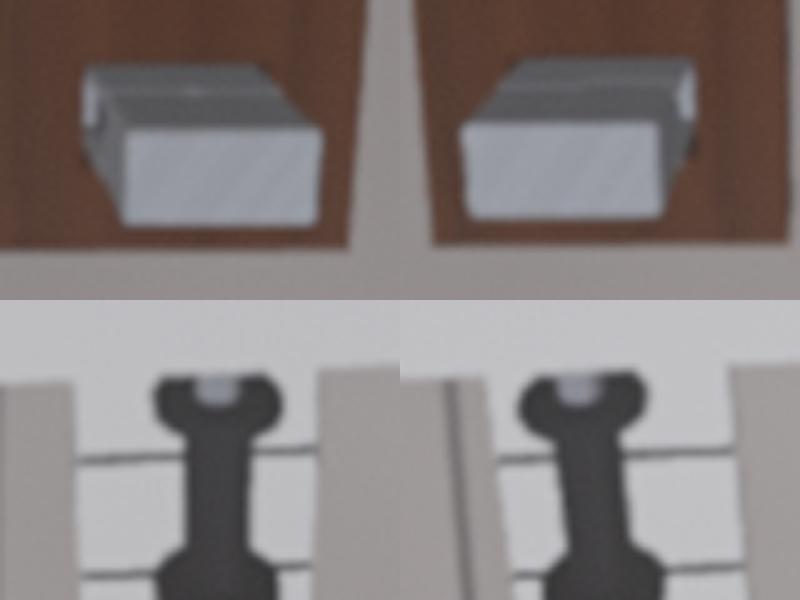

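Corners are readable. Filter top quad is (126,130)-(317,225) in the top-left tile. The middle pocket's bevel rim is (131,219)-(307,307) in the w0 half, and two mark lines are visible at rows ~455 and ~572. Now I'll triangulate.

```bash
python3 - <<'E'
from h import *
w=[load(f"pics/w{i}.npy") for i in range(4)]
def px(P,org,s,off=(0,0)):return (np.array(P,float)-off+.5)/s-.5+org
def T(n,i,j,A,B):
    X=[];E=[]
    for a,b in zip(A,B):
        x,e=tri([(w[i],a),(w[j],b)]);X.append(x);E.append(e[0])
    X=np.array(X);print(n,X.round(4).tolist(),E,"mean",X.mean(0).round(4));return X
z2=lambda P,q:px(P,[(340,130),(230,130),(330,240),(230,240)][q],5,[(0,0),(400,0),(0,300),(400,300)][q])
z1=lambda P,q:px(P,[(320,50),(200,50)][q],4,[(0,0),(400,0)][q])
def info(n,X,sx):
    # corners TL,TR,BR,BL ; TL->TR long(-y dir?), TL->BL short
    l=(X[1]-X[0]+X[2]-X[3])/2;s=(X[0]-X[3]+X[1]-X[2])/2
    print("  ",n,"size",np.linalg.norm(l).round(4),np.linalg.norm(s).round(4),"yaw long-90:",np.rad2deg(np.arctan2(l[1],l[0])).round(2)+90,"yaw short",np.rad2deg(np.arctan2(s[1],s[0])).round(2))
X=T("filter",2,3,z2([(126,130),(321,129),(317,225),(124,226)],0),z2([(462,125),(658,123),(660,215),(469,218)],1));info("f",X,0)
X=T("middle",0,1,z1([(131,219),(310,207),(307,307),(135,320)],0),z1([(502,217),(680,205),(692,303),(520,314)],1));info("m",X,0)
X=T("rear",0,1,z1([(132,65),(313,55),(310,160),(134,172)],0),z1([(480,65),(662,53),(676,160),(495,168)],1));info("r",X,0)
X=T("blank",0,1,z1([(183,427),(333,418),(333,490),(186,497)],0),z1([(495,430),(645,421),(648,490),(505,498)],1));info("b",X,0)
X=T("knob",0,1,z2([(218,455),(218,490),(218,530)],2),z2([(588,455),(594,490),(602,530)],3))
X=T("lines",0,1,z2([(80,461),(316,449),(80,576),(310,567)],2),z2([(500,461),(733,450),(515,577),(745,567)],3))
print(plane(w[0],z2([(80,461),(316,449),(80,576),(310,567)],2),.038).round(4).tolist())
print(plane(w[1],z2([(500,461),(733,450),(515,577),(745,567)],3),.038).round(4).tolist())
# block outline yaw from brown mask
for q in(2,3):
    im=w[q]["image"].astype(int);m=((im[...,0]-im[...,2]>25)&(im[...,0]<140)).astype(np.uint8)
    c=max(cv2.findContours(m,0,2)[0],key=cv2.contourArea);r=cv2.minAreaRect(c);print(r)
    ls=cv2.boxPoints(r);print(plane(w[q],ls,.03).round(4).tolist())
E
```

```text
filter [[0.4763, -0.2868, 0.0781], [0.4665, -0.3172, 0.078], [0.452, -0.3124, 0.0802], [0.4614, -0.2821, 0.0789]] [np.float64(0.1), np.float64(0.1), np.float64(0.3), np.float64(0.2)] mean [ 0.464  -0.2996  0.0788]
   f size 0.0318 0.0155 yaw long-90: -17.58 yaw short -17.87
middle [[0.6801, 0.0162, 0.08], [0.6829, -0.0257, 0.0797], [0.6594, -0.0273, 0.0767], [0.6566, 0.0143, 0.0776]] [np.float64(0.4), np.float64(0.2), np.float64(0.4), np.float64(0.8)] mean [ 0.6698 -0.0056  0.0785]
   m size 0.0419 0.0237 yaw long-90: 3.7900000000000063 yaw short 4.31
rear [[0.7141, 0.0175, 0.0847], [0.7165, -0.0234, 0.0831], [0.6933, -0.0251, 0.0792], [0.6912, 0.0162, 0.0833]] [np.float64(0.2), np.float64(0.1), np.float64(0.1), np.float64(0.6)] mean [ 0.7038 -0.0037  0.0826]
   r size 0.0413 0.0233 yaw long-90: 3.1299999999999955 yaw short 3.78
blank [[0.6407, 0.0088, 0.129], [0.6425, -0.0229, 0.1283], [0.6281, -0.0233, 0.1315], [0.626, 0.0076, 0.13]] [np.float64(0.3), np.float64(0.3), np.float64(0.0), np.float64(0.1)] mean [ 0.6343 -0.0074  0.1297]
   b size 0.0314 0.0148 yaw long-90: 3.56000000000
[... 311 characters left out ...]
at64(0.0), np.float64(0.0), np.float64(0.2), np.float64(0.2)] mean [ 0.4583 -0.0164  0.0359]
[[0.4751, 0.0137, 0.038], [0.4783, -0.0448, 0.038], [0.4415, 0.0127, 0.038], [0.4439, -0.0459, 0.038]]
[[0.4751, 0.0133, 0.038], [0.4784, -0.0447, 0.038], [0.4411, 0.0117, 0.038], [0.4443, -0.0471, 0.038]]
((378.9498291015625, 95.56266784667969), (79.9920654296875, 167.95516967773438), 0.8069294691085815)
[[0.4503, -0.2585, 0.03], [0.5912, -0.3048, 0.03], [0.5695, -0.3695, 0.03], [0.4245, -0.3325, 0.03]]
((266.6620788574219, 94.00994110107422), (168.22137451171875, 80.46520233154297), 88.31531524658203)
[[0.5901, -0.3057, 0.03], [0.5697, -0.371, 0.03], [0.4284, -0.3274, 0.03], [0.451, -0.2522, 0.03]]
```

```bash
python3 - <<'E'
from h import *
y=np.deg2rad(-17.7);f=np.array([.464,-.2996,0])
manip.command_gripper(.06,40)
manip.move_to(f+[0,0,.14],down(y))
manip.servo_line(f+[0,0,.069],rate=.08)
F0=manip.get_contact_force()
manip.command_gripper(.0,40);manip.hold(.2)
print(manip.get_width(),manip.get_grip_force(),manip.get_contact_force()-F0,manip.get_position(),manip.get_time())
shot("wrist","pics/g0.png")
manip.servo_line(f+[0,0,.26],rate=.12)
m=np.array([.6693,-.0055,0]);yp=np.deg2rad(3.3)
print(manip.get_width(),manip.get_contact_force())
manip.move_to(m+[0,0,.235],down(yp));manip.hold(.3)
print(manip.get_position(),manip.get_time(),manip.get_contact_force())
shot("wrist","pics/g1.png")
a=cv2.imread("pics/g0.png");b=cv2.imread("pics/g1.png")
cv2.imwrite("pics/g.png",np.hstack([a[:,120:520],b[:,120:520]]))
E
```

```text
0.03143860821220429 40.55444598197937 [-0.72835406  1.11162073  4.83873178] [ 0.46432767 -0.29981808  0.06957894] 8.2167
0.03174755192454866 [-0.91204261 -0.80052947 -0.31535169]
[ 0.66920263 -0.00643726  0.23523563] 11.6583 [ 0.79552387 -0.46270867 -1.4180012 ]
```

View pics/g.png

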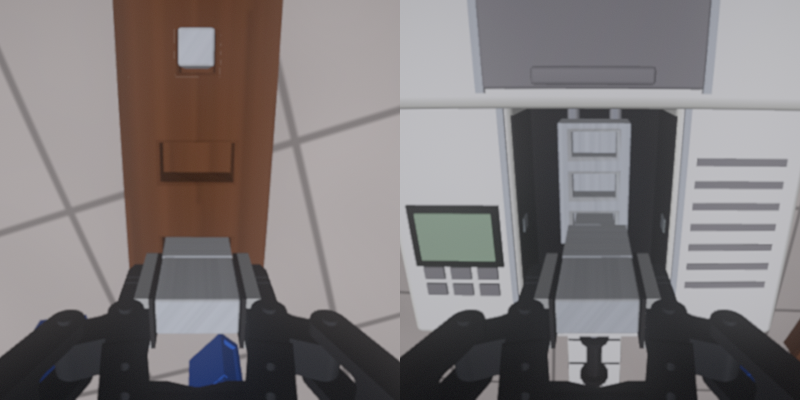

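The filter is held square. In the right half the foot of the filter, at about (598,228), lines up with the middle pocket at (594,184). I'll zoom in to check the alignment before lowering.

```bash
python3 - <<'E'
import cv2,numpy as np
b=cv2.imread("pics/g1.png")[110:240,270:370];a=cv2.imread("pics/g1.png")[210:340,270:370]
cv2.imwrite("pics/gz.png",np.hstack([cv2.convertScaleAbs(cv2.resize(i,None,fx=4,fy=4,interpolation=cv2.INTER_CUBIC),alpha=1.3) for i in(b,a)]))
E
```

```text
(no output)
```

View pics/gz.png

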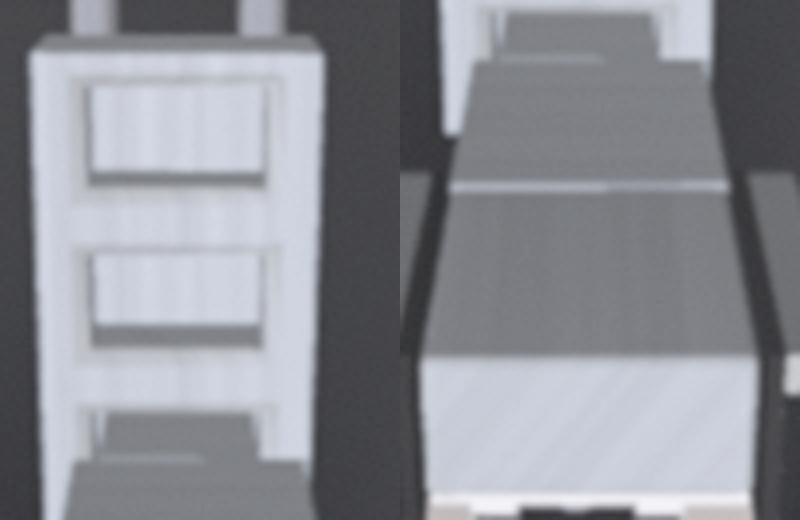

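```bash
python3 - <<'E'
from h import *
c=load("pics/g1.npy")
p=manip.get_position();M=R.from_rotvec(manip.get_ee_rot()).as_matrix()
print(p,np.rad2deg(np.arctan2(M[1,0],M[0,0])),M[2].round(4))
L=lambda P:(np.array(P,float)+.5)/4-.5+[270,110]
Rr=lambda P:(np.array(P,float)-[400,0]+.5)/4-.5+[270,210]
tool=lambda X:((X-p)@M*1000).round(1).tolist()
print("top",tool(plane(c,Rr([(420,357),(758,357),(757,490),(428,492)]),p[2]+.011)))
print("foot",tool(plane(c,Rr([(472,60),(704,60)]),p[2]-.059)))
for z in(.082,.079):
    X=plane(c,L([(72,247),(284,247),(282,358),(72,358)]),z);print("mid",X.mean(0).round(4),X.round(4).tolist())
    print("rear far rim",plane(c,L([(68,77),(286,77),(178,247),(178,77),(178,410)]),z).round(4).tolist())
E
```

```text
[ 0.6692237  -0.00623341  0.23518715] 3.239911220361665 [ 2.e-04  0.e+00 -1.e+00]
top [[8.7, -14.2, -11.0], [8.6, 16.6, -11.0], [-6.4, 17.1, -11.0], [-6.6, -14.1, -11.0]]
foot [[7.6, -14.9, 59.0], [7.5, 17.1, 59.0]]
mid [ 0.6701 -0.0052  0.082 ] [[0.6807, 0.0165, 0.082], [0.683, -0.0258, 0.082], [0.6596, -0.0272, 0.082], [0.6572, 0.0158, 0.082]]
rear far rim [[0.7144, 0.0182, 0.082], [0.7167, -0.0236, 0.082], [0.6819, -0.0047, 0.082], [0.7156, -0.0029, 0.082], [0.6469, -0.0066, 0.082]]
mid [ 0.6692 -0.0052  0.079 ] [[0.6799, 0.0167, 0.079], [0.6823, -0.0261, 0.079], [0.6585, -0.0275, 0.079], [0.6561, 0.016, 0.079]]
rear far rim [[0.714, 0.0185, 0.079], [0.7163, -0.0238, 0.079], [0.6811, -0.0047, 0.079], [0.7151, -0.0029, 0.079], [0.6458, -0.0066, 0.079]]
```

```bash
python3 - <<'E'
from h import *
t=np.array([.6694,-.0034,0])
o=down(np.deg2rad(3.3))
manip.servo_line(t+[0,0,.235],o);manip.servo_line(t+[0,0,.145],rate=.12);manip.hold(.2)
F0=manip.get_contact_force();print(manip.get_position(),F0,manip.get_time())
z=.145
while z>.119:
    z-=.002;manip.servo_line(t+[0,0,z],rate=.04)
    F=manip.get_contact_force()-F0;print(round(z,3),F.round(1),manip.get_position().round(4))
    if F[2]>4 or np.hypot(*F[:2])>8:break
print(manip.get_time(),manip.get_width())
E
```

```text
[ 0.66994321 -0.00340756  0.14599427] [ 0.36221091 -0.84134493 -0.57265523] 13.0583
0.143 [-0.   0.8  0.3] [ 0.6693 -0.0034  0.143 ]
0.141 [0.1 0.1 0.1] [ 0.6693 -0.0034  0.1408]
0.139 [-0.5  0.8  0.1] [ 0.6693 -0.0034  0.1388]
0.137 [-1.2  1.3 -0.1] [ 0.6693 -0.0034  0.1368]
0.135 [-0.6  1.5  0.1] [ 0.6693 -0.0034  0.1348]
0.133 [-0.5  0.8 -0.7] [ 0.6693 -0.0034  0.1328]
0.131 [0.1 1.  0.1] [ 0.6693 -0.0034  0.1308]
0.129 [0.7 0.7 0.3] [ 0.6693 -0.0034  0.1288]
0.127 [ 0.1  1.9 -1.1] [ 0.6693 -0.0034  0.1268]
0.125 [ 0.4  0.7 -0.3] [ 0.6693 -0.0034  0.1248]
0.123 [-0.5  0.7  0. ] [ 0.6693 -0.0034  0.1228]
0.121 [-0.8  1.5  3.5] [ 0.6699 -0.0034  0.1216]
0.119 [-4.1  2.7 16. ] [ 0.6703 -0.0032  0.1214]
16.3083 0.031315554241175506
```

Contact came at TCP z 0.1216, which matches a foot on the 62 mm floor. I'll relieve the push, release and go to the knob.

```bash
python3 - <<'E'
from h import *
o=down(np.deg2rad(3.3))
t=np.array([.6694,-.0034,0])
manip.servo_line(t+[0,0,.1212],rate=.04);manip.hold(.2);print(manip.get_contact_force())
manip.command_gripper(.05,40);manip.hold(.1)
manip.servo_line(t+[0,0,.20],rate=.1);manip.servo_line(t+[-.10,0,.235],rate=.2)
k=np.array([.4857,-.0140,0])
manip.move_to(k+[0,0,.17],o);manip.hold(.3);print(manip.get_position(),manip.get_time())
shot("wrist","pics/k0.png");shot("side","pics/s1.png")
a=cv2.imread("pics/k0.png")[0:400,170:490];b=cv2.resize(cv2.imread("pics/s1.png")[140:260,270:414],None,fx=400/120,fy=400/120,interpolation=cv2.INTER_CUBIC)
cv2.imwrite("pics/k.png",np.hstack([a,b]))
E
```

```text
[-0.47139396  0.18920382  6.92215074]
[ 0.48695589 -0.01397171  0.17046042] 19.6083
```

View pics/k.png

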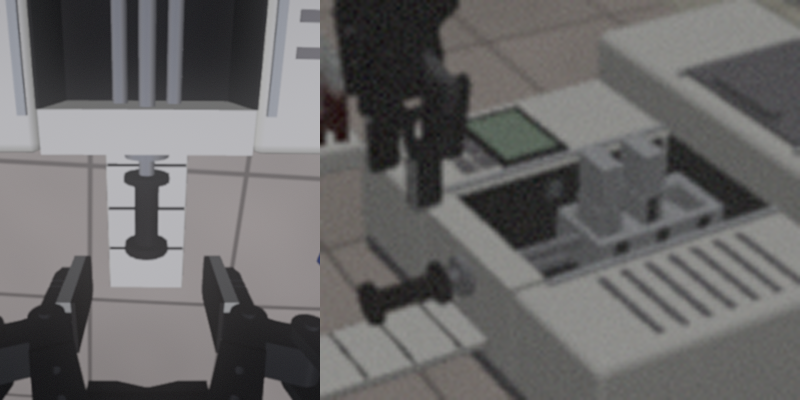

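The filter stands upright in the middle place, level with the blank frame. In the left half the three mark lines are at rows 164, 208 and 248, and the knob grip runs from (147,185) to (147,237).

```bash
python3 - <<'E'
from h import *
c=load("pics/k0.npy")
im=cv2.cvtColor(c["image"],cv2.COLOR_RGB2GRAY).astype(float)
out=[]
for r in(164,208,248):
    for a,b in((282,296),(338,352)):
        col=im[r-6:r+7,a:b].mean(1);w=np.clip(np.median(col)-8-col,0,None);out.append(((a+b-1)/2,r-6+(w*np.arange(13)).sum()/w.sum()))
X=plane(c,out,.038);print(np.round(out,1).tolist(),X.round(4).tolist())
for r in(195,210,225):
    d=np.where(im[r,300:335]<75)[0]+300
    print(r,d.min(),d.max(),plane(c,[((d.min()+d.max())/2,r)],.072).round(4))
# collar's lowest near point & flange far top in picture (tops of discs z=.087)
print(plane(c,[(317,174),(317,171),(317,236),(317,256)],.087).round(4).tolist())
col=im[140:270,317].astype(int);print(col.tolist())
E
```

```text
[[288.5, 164.6], [344.5, 164.9], [288.5, 207.9], [344.5, 208.2], [288.5, 247.6], [344.5, 247.9]] [[0.5094, 0.007, 0.038], [0.5115, -0.034, 0.038], [0.4754, 0.0059, 0.038], [0.4777, -0.0368, 0.038], [0.4416, 0.0049, 0.038], [0.4438, -0.0397, 0.038]]
195 306 326 [[ 0.4985 -0.0138  0.072 ]]
210 306 326 [[ 0.4881 -0.0144  0.072 ]]
225 306 326 [[ 0.4773 -0.0151  0.072 ]]
[[0.5169, -0.0134, 0.087], [0.5187, -0.0133, 0.087], [0.4762, -0.0158, 0.087], [0.462, -0.0166, 0.087]]
[183, 183, 183, 183, 183, 183, 183, 183, 184, 183, 184, 183, 184, 182, 172, 151, 137, 135, 135, 135, 135, 134, 135, 135, 134, 134, 134, 135, 134, 134, 134, 135, 133, 134, 132, 120, 94, 69, 62, 64, 65, 65, 66, 66, 64, 66, 64, 66, 66, 66, 64, 63, 65, 64, 64, 64, 64, 65, 64, 63, 63, 63, 63, 63, 62, 63, 62, 62, 62, 62, 62, 64, 61, 61, 62, 62, 62, 62, 61, 60, 63, 61, 61, 61, 61, 62, 62, 61, 61, 62, 61, 63, 61, 62, 61, 61, 63, 62, 62, 62, 62, 61, 61, 63, 62, 60, 60, 58, 59, 57, 55, 60, 60, 61, 61, 61, 60, 59, 64, 101, 151, 177, 183, 182, 182, 182, 182, 182, 182, 182]
```

```bash
python3 - <<'E'
from h import *
o=down(np.deg2rad(3.3));k=np.array([.4856,-.0140,0])
u=-np.array([np.cos(np.deg2rad(3.3)),np.sin(np.deg2rad(3.3)),0])
manip.command_gripper(.05,80);manip.servo_line(k+[0,0,.12],o);manip.servo_line(k+[0,0,.075],o,rate=.08);manip.hold(.2)
F0=manip.get_contact_force()
manip.command_gripper(0,80);manip.hold(.2);p0=manip.get_position()
print(manip.get_width(),manip.get_grip_force(),p0,manip.get_contact_force()-F0)
shot("wrist","pics/p0.png")
manip.servo_line(k+.034*u+[0,0,.075],o,rate=.03);manip.hold(.4);p=manip.get_position()
print(p,(p-p0)@u,manip.get_contact_force()-F0,manip.get_width(),manip.get_time())
shot("wrist","pics/p1.png");shot("side","pics/s2.png")
a=[cv2.resize(cv2.imread(f"pics/p{i}.png")[130:330,220:420],(400,400),interpolation=cv2.INTER_CUBIC) for i in(0,1)]
cv2.imwrite("pics/p.png",np.hstack(a))
E
```

```text
0.013963243795048041 77.95966744422913 [ 0.48567398 -0.01380095  0.07515417] [-1.30331836  4.76752871  4.10800242]
[ 0.45420597 -0.015653    0.07542489] 0.03152243550724603 [ 5.08437927  8.72819367 -0.79123887] 0.013503797020293945 23.675
```

View pics/p.png

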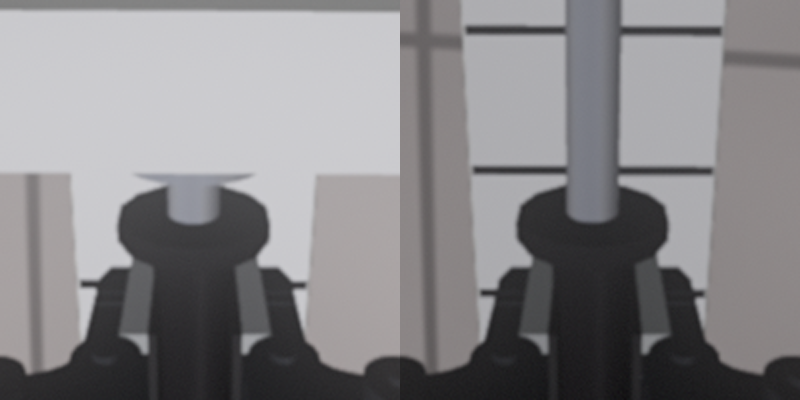

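The collar sits the same in the hand in both pictures (bottom rim at row ~262), so there was no slip. The second line is at row 293, where the first line was at 284, so the rod is about 2.5 mm short. That agrees with the TCP travel of 31.5 mm, so I'll make up the difference.

```bash
python3 - <<'E'
from h import *
o=down(np.deg2rad(3.3));k=np.array([.4856,-.0140,0]);p0=np.array([.48567398,-.01380095,.07515])
u=-np.array([np.cos(np.deg2rad(3.3)),np.sin(np.deg2rad(3.3)),0])
s=.034
for i in range(4):
    d=(manip.get_position()-p0)@u;e=.034-d;print(round(s,4),d.round(5),manip.get_position().round(4))
    if abs(e)<.0003:break
    s+=e;manip.servo_line(k+s*u+[0,0,.075],o,rate=.02);manip.hold(.6)
manip.hold(1.)
print((manip.get_position()-p0)@u,manip.get_contact_force(),manip.get_grip_force(),manip.get_time())
shot("wrist","pics/p2.png");shot("side","pics/s3.png")
im={}
for n,cols in(("p0",(262,268)),("p2",(262,268))):
    g=cv2.cvtColor(cv2.imread(f"pics/{n}.png"),cv2.COLOR_BGR2GRAY)
    col=g[:,262:268].mean(1);im[n]=[(r,int(col[r])) for r in range(255,290) if col[r]<130];print(n,im[n])
    print(" collar bottom/edges",[int(x) for x in g[225:262,317]][::2])
c=load("pics/p2.npy");g=cv2.cvtColor(c["image"],cv2.COLOR_RGB2GRAY).astype(float)
print([(r,int(g[r,262:270].mean())) for r in range(130,290) if g[r,262:270].mean()<120])
a=cv2.resize(cv2.imread("pics/p2.png")[130:330,220:420],(400,400),interpolation=cv2.INTER_CUBIC)
b=cv2.resize(cv2.imread("pics/s3.png")[140:260,270:390],(400,400),interpolation=cv2.INTER_CUBIC)
cv2.imwrite("pics/fin.png",np.hstack([a,b]))
E
```

```text
0.034 0.03153 [ 0.4542 -0.0157  0.0754]
0.0365 0.03404 [ 0.4517 -0.0158  0.0754]
0.03401692490336366 [ 5.02649871  7.88449488 -0.04133726] 78.02675127983093 25.65
p0 [(270, 123), (271, 72), (272, 62), (273, 114), (289, 128)]
 collar bottom/edges [151, 150, 150, 149, 150, 150, 150, 149, 128, 66, 62, 62, 60, 59, 59, 62, 63, 59, 60]
p2 [(270, 115), (271, 66), (272, 47), (273, 92), (286, 122), (287, 117), (288, 113), (289, 106)]
 collar bottom/edges [123, 123, 123, 124, 123, 123, 124, 121, 80, 43, 43, 42, 43, 41, 41, 45, 43, 43, 45]
[(137, 115), (138, 70), (139, 60), (140, 72), (141, 113), (208, 106), (209, 63), (210, 55), (211, 87), (270, 111), (271, 64), (272, 46), (273, 82), (283, 117), (284, 111), (285, 107), (286, 101), (287, 98), (288, 95), (289, 89)]
```

View pics/fin.png

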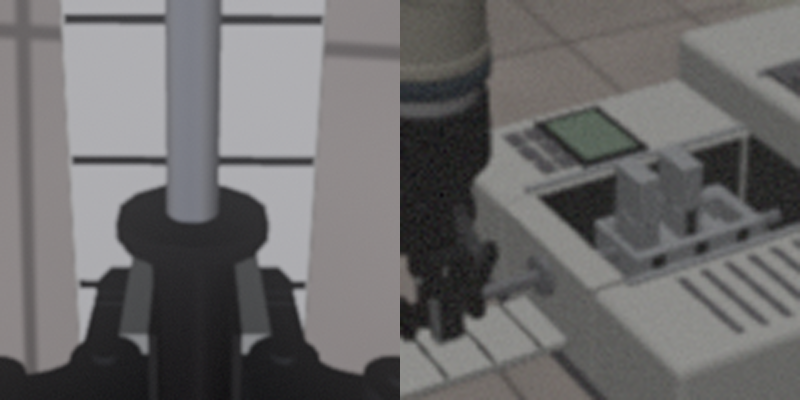

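```bash
python3 - <<'E'
from h import *
for n,uv in(("k0",(317,175.8)),("p0",(316.5,241.3)),("p2",(316.5,240.8))):
    print(n,plane(load(f"pics/{n}.npy"),[uv],.077).round(4))
manip.sign_off();print("signed")
E
```

```text
k0 [[ 0.513  -0.0137  0.077 ]]
p0 [[ 0.5132 -0.0131  0.077 ]]
p2 [[ 0.4792 -0.0151  0.077 ]]
the job is handed in; nothing more can be done
signed
```

The check filter stands upright and fully seated in the middle place. The rod is held at the first mark (34 mm pull, confirmed in the wrist pictures) with the gripper still on the knob, and the job is handed in at about 26 s.

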